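# Open the big dry-food dispenser's slide gate to its mark

## Robot

A 7-joint arm with a two-finger parallel gripper is mounted at the origin on the work surface. World frame = base frame: x ahead of the robot, y to its left, z up, the work surface at z = 0. Lengths are in m, angles in rad, forces in N, time in s.
With the tool pointing down it reaches from about 0.35 to 0.9 m from the base axis. Payload 7.2 kg.
Tool frame: the origin (TCP) lies at the centre of the arm's flange, where the gripper is bolted on; the fingertips stand 173 mm ahead of it and the grasp point (between the pads) lies 155 mm ahead of it; z points along the fingers, y is the line along which they close (so a half turn about z gives the same grasp; the last joint's range is limited). The gripper opens to 85 mm and grips with 20 to 120 N. Pads are 22 mm wide; open, the fingers measure 114 mm over their backs; the gripper's body (76 mm by 85 mm) begins 54 mm behind the grasp point. The pads swing forward as they close: fully open they stand 13 mm farther back than shut.
Start: joints at [1.095, 0.411, -0.013, 1.596, 0.006, 1.134, -0.082], TCP at [0.248, -0.574, 0.405] pointing down, gripper open.
Joint ranges: [-2.95, 2.95], [-0.29, 1.99], [-1.47, 1.44], [0.14, 2.54], [-1.03, 4.17], [0.13, 1.85], [-2.86, 2.86]. Speed limits (rad/s): [2.39, 2.39, 3.01, 3.01, 3.14, 3.14, 3.14].

## Interface

Orientations are given as a rotation vector (axis times angle).
In Python, from cell import robot gives the robot as it stands.
- The arm moves only by the tool jog_arm, never from a script. Its argument "steps" is a list of rows, each an object with "offset": the shift along the tool's x, y, z in cm, a list of three; "yaw": the turn about the tool's z in degrees. A call has 1 to 10 rows; each row is the pose to reach, as a shift and turn from the pose commanded when the call began, along the tool's axes at that moment; what a row does not reach only later rows make up. A row lasts 1/10 s, in which the tool goes at most 50 mm and 8.59 degrees, less where a joint would pass 70% of its speed; a pose out of reach is approached as far as the arm can. A call with a gripper value outside its range is refused whole. "jaw" is the opening, from 0 (shut) to 1 (fully open), set as the call begins (left out, the last holds). The fingers move at their own pace and stop on an object; "force" is the grip in N (left out, the last holds). Time passes only in rows, so rows that repeat a pose let the fingers close. It gives the time, the measured TCP pose, the force, the opening and the grip force at its end, in the units of the state.
- robot.get_state(): the state, without advancing time (a new reading comes with each control period).
- robot.get_image(name): name is "scene" or "top"; returns the picture (384x512x3 uint8, red, green, blue); there is no depth.
- robot.camera_params(name): a dict with "fx", "fy", "cx", "cy" (pixels), "pose" (4x4, takes a point from camera to world coordinates). Camera axes: x right, y up, looking along -z (the intrinsics and any distortion apply to the point x, -y, -z); pixel columns grow to the right and rows downward; lengths in m; the calibration is good to about 2 mm. A picture is of the moment at which its call begins. camera_params takes no time and is no camera call.
- robot.sign_off(): hands the job in; it is judged then, once.
The state is a dict: "clock": time; "joint_pos": joint angles; "joint_vel": joint speeds; "effort": joint torques, N m; "position": TCP position; "tcp_rot": TCP orientation; "contact_force": force on the tool from outside, world axes, zero at the start; "wrist_torque": the same for the moment, N m; "gripper_width": finger opening in m; "grip_force": force on a finger pad.
Only numpy, scipy, OpenCV 4.12 (cv2) and the standard library are available. Lean on these libraries where they do the work, as an engineer would, in place of code of your own. Each camera call takes 0.05 s, during which the arm holds its last target. There are 200 camera calls.

## Task

The two empty dry-food dispensers have been washed and the larger one must air. Pull the stiff slide gate of the larger dispenser (the one with the bigger clear tank) out until its upright black grip stands level with the pair of small dark lips clipped over the rails beside it, then let go of it and leave it there. Leave the smaller dispenser's gate as it is.

Things in the scene. Friction and masses are not known exactly. Their poses are not given: they have to be found in the camera images.
- grip_large (a point): Middle of the top of the larger dispenser's grip: black upright block, 24 mm along the slide, 40 across, 55 tall, top 153 mm above the table, on a 72 mm wide gate plate (top at 98 mm). x axis points along the slide, from grip to dispenser; pull along -x, z up. Tank front (fixed stand; tank 120 deep, 170 wide, top at 273 mm) is 95 mm past the grip when shut. Rails beside the plate: top at 102 mm.
- gate_large (a joint): How far the larger dispenser's gate is pulled out, in m: 0 shut, 0.13 end of travel. It starts 0 to 10 mm out. Stiff: about 8 N of sliding friction both ways; it stays where it is left.
- mark (a point): The larger dispenser's mark, 50 to 90 mm out from the grip's shut place: midway between two small dark steel lips, one over each rail (8 mm along the slide, inner ends 34 mm either side of its middle, tops 112 mm above the table). Axes as grip_large. The gate is right when the grip's middle is level with the lips along the slide. The lips are fixed and the grip passes between them.
- gate_small (a joint): How far the smaller dispenser's gate is pulled out, in m; starts 0 to 10 mm out and is to stay so. This dispenser has the same rails, gate, grip and lips, but its tank is only 90 mm deep and 100 mm wide, top 223 mm above the table. The two stand side by side, either one on the left.

How it is judged:
At the end, for the whole second after the job is handed in: The middle of the larger dispenser's grip is within 12 mm of the mark along the slide and at rest, and the smaller dispenser's gate is out less than 20 mm (x of grip_large in the frame of mark between -0.012 and 0.012 m and velocity of joint gate_large between -0.01 and 0.01 m/s and value of joint gate_small below 0.02 m); the robot touches nothing.
It fails at once if the smaller dispenser's gate is pulled out to 25 mm or more (value of joint gate_small above 0.025 m).
It also fails if it takes over 35 s, if anything falls off the work surface, if the arm or the gripper's body presses on something with over 40 N, if the wrist force passes 120 N, or if a joint passes its speed limit or range.

## Working session

There is one attempt and no reset: what is moved stays moved. The work goes in short steps, Python scripts to look and compute and a tool call to move; the robot and the scene stay as the last step left them, time stands still between calls to the robot, and variables do not carry over. Pictures are saved under pics/ and viewed, at most 10 in all, crops included, and the job is handed in when it is done.

Besides the shell and the picture viewer there is one more tool, called in YAML: its name, and indented under it one key for each argument. jog_arm: Moves the arm, as the interface text tells. Its arguments: {"type":"object","properties":{"steps":{"type":"array","items":{"type":"object","properties":{"offset":{"type":"array","items":{"type":"number"}},"yaw":{"type":"number"}}}},"jaw":{"type":"number"},"force":{"type":"number"}},"required":["steps"]}

```bash
mkdir -p pics; python3 - <<'E'
from cell import robot
import cv2,numpy as np
for n in("scene","top"):
    cv2.imwrite(f"pics/{n}0.png",robot.get_image(n)[:,:,::-1]); p=robot.camera_params(n)
    print(n,p["fx"],p["fy"],p["cx"],p["cy"],[k for k in p],np.round(p["pose"],4).tolist())
s=robot.get_state();print(s["clock"],s["position"],s["tcp_rot"],s["gripper_width"])
E
```

```text
scene 388.6310213024225 388.6310213024225 254.44846285575406 187.05844676455868 ['fx', 'fy', 'cx', 'cy', 'pose'] [[0.9629, -0.1599, 0.2173, 0.7446], [0.269, 0.6308, -0.7278, -0.5348], [-0.0207, 0.7593, 0.6504, 0.6076], [0.0, 0.0, 0.0, 1.0]]
top 389.2650500423985 389.2650500423985 253.02725342099657 195.51338841910595 ['fx', 'fy', 'cx', 'cy', 'pose'] [[0.0211, 0.999, -0.04, 0.5481], [-0.9997, 0.0217, 0.0124, -0.0222], [0.0133, 0.0397, 0.9991, 0.8822], [0.0, 0.0, 0.0, 1.0]]
0.1 [ 0.24777692 -0.57357668  0.40391124] [-3.07510347e+00 -6.35956077e-01  6.72310074e-04] 0.08540905291793469
```

View pics/scene0.png

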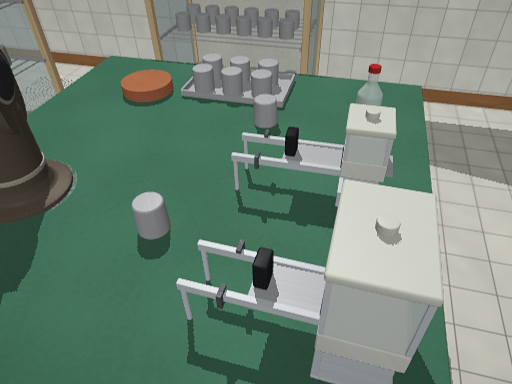

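View pics/top0.png

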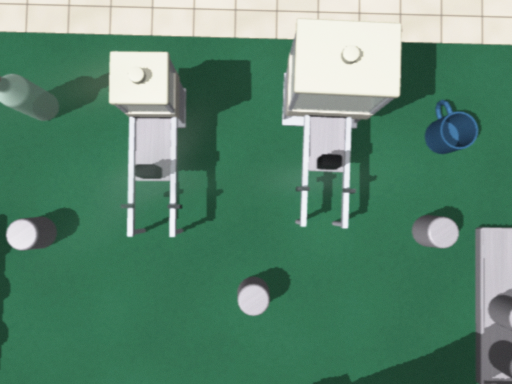

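The larger dispenser is at right in the top view: its grip is near (330,161) and its lips near (302,188) and (348,190). In the scene view the grip is at (263,268) and the lips at (240,246) and (221,295).

```bash
cat >h.py <<'E'
from cell import robot
import cv2,numpy as np
def ray(n,u,v,z):
    p=robot.camera_params(n);P=p["pose"]
    d=P[:3,:3]@np.array([(u-p["cx"])/p["fx"],-(v-p["cy"])/p["fy"],-1]);o=P[:3,3]
    return o+d*(z-o[2])/d[2]
E
python3 - <<'E'
from h import *
t=cv2.imread("pics/top0.png");s=cv2.imread("pics/scene0.png")
a=cv2.resize(t[105:235,280:370],None,fx=4.4,fy=4.4,interpolation=2)
b=cv2.resize(s[230:320,170:290],None,fx=3.3,fy=572/90,interpolation=2)
cv2.imwrite("pics/crop.png",np.hstack([a[:572,:396],b[:572,:396]]))
for n,im,(x0,y0,x1,y1),th in(("top",t,(290,130,365,215),75),("scene",s,(170,230,290,330),60)):
    m=(im[y0:y1,x0:x1].max(2)<th).astype(np.uint8)
    k,_,st,c=cv2.connectedComponentsWithStats(m)
    for i in range(1,k):
        if 8<st[i,4]<2000: print(n,st[i,:2]+[x0,y0],st[i,2:],c[i]+[x0,y0])
E
```

```text
top [352 130] [ 13  34 384] [358.21875   145.1640625]
top [318 154] [ 24  15 315] [329.44761905 161.32380952]
top [351 191] [ 14  24 106] [361.09433962 204.24528302]
top [311 197] [19 18 98] [324.04081633 206.42857143]
scene [241 242] [ 4  8 13] [243.23076923 245.92307692]
scene [252 248] [ 22  42 533] [262.81238274 271.79549719]
scene [216 295] [ 9 13 43] [220.41860465 301.3255814 ]
```

View pics/crop.png

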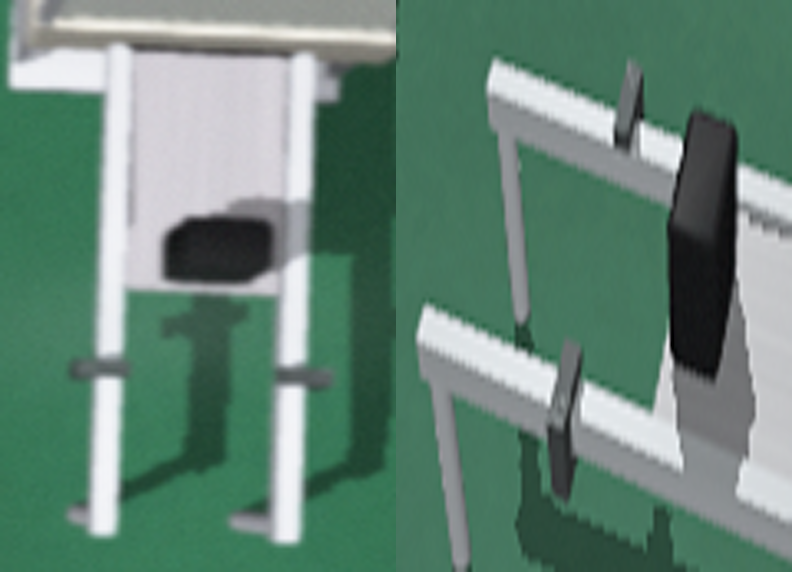

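In the crop, the top-view half shows the grip outline at x 163–273, y 215–283 and the lips at (100,368) and (303,378). In the scene half the grip top is at (703,172), with lip tops near (629,95) and (567,385).

```bash
python3 - <<'E'
from h import *
T=lambda u,v,z:ray("top",280+u/4.4-.4,105+v/4.4-.4,z)
S=lambda u,v,z:ray("scene",170+(u-396)/3.3-.4,230+v/6.356-.4,z)
r=[T(104,530,.102),T(117,60,.102),T(286,540,.102),T(300,60,.102)]
d=(r[1]-r[0])+(r[3]-r[2]);d/=np.linalg.norm(d);print("dir",d,np.degrees(np.arctan2(d[1],d[0])),"gauge",np.linalg.norm(r[0]-r[2]))
for n,g,a,b in(("top",T(226,243,.153),T(100,368,.112),T(303,378,.112)),("scene",S(703,172,.153),S(629,92,.112),S(567,385,.112))):
    m=(a+b)/2;print(n,g,a,b,m,"pull",(g-m)@d,"lat",np.cross(d,g-m)[2],"lipdir",np.degrees(np.arctan2(*(a-b)[1::-1])))
s=robot.get_state();R=cv2.Rodrigues(s["tcp_rot"])[0];print(R.round(3).tolist())
E
```

```text
dir [ 0.9998922  -0.01468295  0.        ] -0.8413013359985848 gauge 0.08321617026463464
top [ 0.64780146 -0.17689658  0.153     ] [ 0.59546294 -0.12935254  0.112     ] [ 0.59295252 -0.22127334  0.112     ] [ 0.59420773 -0.17531294  0.112     ] pull 0.05361120300126406 lat -0.000796552881519238 lipdir 88.43559967239706
scene [ 0.64728642 -0.17621061  0.153     ] [ 0.59535867 -0.12743211  0.112     ] [ 0.59490768 -0.22131601  0.112     ] [ 0.59513317 -0.17437406  0.112     ] pull 0.05217459275100301 lat -0.0010705898187953733 lipdir 89.72477529305594
[[0.918, 0.397, -0.001], [0.397, -0.918, 0.001], [-0.0, -0.001, -1.0]]
```

jog_arm:
  steps:
    - {"offset": [5,-2,0],"yaw": -8}
    - {"offset": [10,-4,0],"yaw": -16}
    - {"offset": [15,-6,0],"yaw": -24}
    - {"offset": [20,-8,0],"yaw": -32}
    - {"offset": [24.5,-10,0],"yaw": -40}
    - {"offset": [29,-11.5,0],"yaw": -48}
    - {"offset": [33.5,-13.2,0],"yaw": -56}
    - {"offset": [38,-15,0],"yaw": -63}
    - {"offset": [42.5,-16.7,0],"yaw": -65.6}
    - {"offset": [47,-18.4,0],"yaw": -65.6}
  jaw: 1

```text
clock: 1.1
position: [0.6039, -0.2205, 0.4043]
tcp_rot: [-2.24, -2.202, 0.001]
contact_force: [1.2, -1.4, -0.6]
gripper_width: 0.0851
grip_force: 0.0
```

```bash
cat >g.py <<'E'
from h import *
s=robot.get_state();R=cv2.Rodrigues(s["tcp_rot"])[0]
print(s["clock"],s["position"].round(4),R.round(3).tolist(),s["joint_pos"].round(2),s["contact_force"].round(1),s["gripper_width"],s["grip_force"])
print("to grip",(R.T@(np.array([.6475,-.1765,.293])-s["position"])*100).round(2),"to mark",(R.T@(np.array([.5945,-.175,.293])-s["position"])*100).round(2))
E
python3 g.py
```

```text
1.1 [ 0.6039 -0.2205  0.4043] [[0.017, 1.0, -0.001], [1.0, -0.017, 0.0], [0.0, -0.001, -1.0]] [ 0.54  0.47 -0.39  1.53  0.19  1.18  0.11] [ 1.2 -1.4 -0.6] 0.08511027704590482 0.0
to grip [ 4.47  4.29 11.13] to mark [ 4.53 -1.01 11.13]
```

jog_arm:
  steps:
    - {"offset": [4.5,4.3,0]}
    - {"offset": [4.5,4.3,2]}
    - {"offset": [4.5,4.3,3]}
    - {"offset": [4.5,4.3,3]}
    - {"offset": [4.5,4.3,3]}

```text
invalid input at $.steps[0]: expected keys offset, yaw
```

```bash
python3 g.py; python3 - <<'E'
from h import *
s=robot.get_image("scene")[:,:,::-1];t=robot.get_image("top")[:,:,::-1]
cv2.imwrite("pics/c1.png",np.hstack([cv2.resize(x,(400,300)) for x in(s[165:345,150:390],t[60:240,220:460])]))
E
```

```text
1.1 [ 0.6039 -0.2205  0.4043] [[0.017, 1.0, -0.001], [1.0, -0.017, 0.0], [0.0, -0.001, -1.0]] [ 0.54  0.47 -0.39  1.53  0.19  1.18  0.11] [ 1.2 -1.4 -0.6] 0.08511027704590482 0.0
to grip [ 4.47  4.29 11.13] to mark [ 4.53 -1.01 11.13]
```

View pics/c1.png

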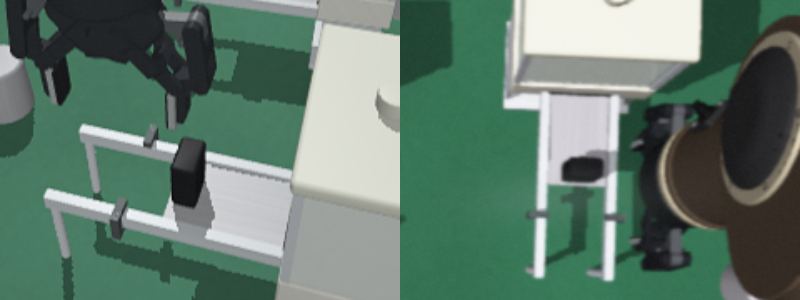

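The move was refused because each row needs a yaw key, so the gripper is still beside the grip. The grip (188,170 in the left half) and the gate are unmoved. I'll resend it.

jog_arm:
  steps:
    - {"offset": [4.5,4.3,0],"yaw": 0}
    - {"offset": [4.5,4.3,2],"yaw": 0}
    - {"offset": [4.5,4.3,3],"yaw": 0}
    - {"offset": [4.5,4.3,3],"yaw": 0}
    - {"offset": [4.5,4.3,3],"yaw": 0}

```text
clock: 1.7
position: [0.6459, -0.1792, 0.3746]
tcp_rot: [-2.243, -2.199, 0.002]
contact_force: [-0.3, -0.7, 0.6]
gripper_width: 0.0851
grip_force: 0.0
```

```bash
python3 g.py; python3 - <<'E'
from h import *
s=robot.get_image("scene")[:,:,::-1];t=robot.get_image("top")[:,:,::-1]
cv2.imwrite("pics/c2.png",np.hstack([cv2.resize(x,(400,300)) for x in(s[165:345,150:390],t[60:240,220:460])]))
E
```

```text
1.7 [ 0.6459 -0.1792  0.3746] [[0.02, 1.0, -0.001], [1.0, -0.02, -0.001], [-0.001, -0.001, -1.0]] [ 0.45  0.54 -0.38  1.49  0.22  1.15  0.01] [-0.3 -0.7  0.6] 0.08513731106049263 0.0
to grip [0.28 0.16 8.16] to mark [ 0.32 -5.14  8.16]
```

View pics/c2.png

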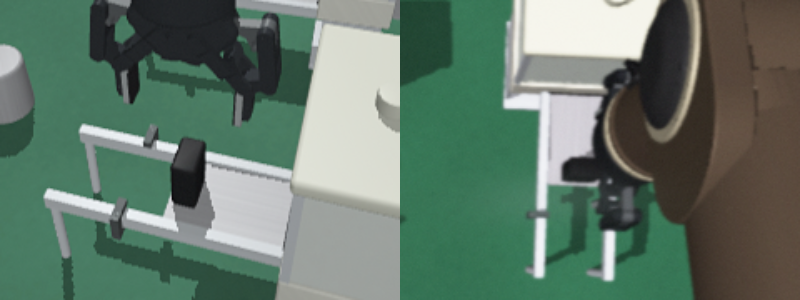

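The open fingers straddle the grip along the slide (tips at (130,100) and (238,122), grip at (188,150)). Next I descend and close.

jog_arm:
  steps:
    - {"offset": [0.2,0.1,3],"yaw": 0}
    - {"offset": [0.2,0.1,6],"yaw": 0}
    - {"offset": [0.2,0.1,8],"yaw": 0}
    - {"offset": [0.2,0.1,8.2],"yaw": 0}
    - {"offset": [0.2,0.1,8.2],"yaw": 0}
    - {"offset": [0.2,0.1,8.2],"yaw": 0}

```text
clock: 2.4
position: [0.6482, -0.176, 0.2946]
tcp_rot: [2.24, 2.199, 0.002]
contact_force: [0.3, 0.1, 0.6]
gripper_width: 0.0855
grip_force: 0.0
```

jog_arm:
  steps:
    - {"offset": [0,0,0],"yaw": 0}
    - {"offset": [0,0,0],"yaw": 0}
    - {"offset": [0,0,0],"yaw": 0}
    - {"offset": [0,0,0],"yaw": 0}
    - {"offset": [0,0,0],"yaw": 0}
    - {"offset": [0,0,0],"yaw": 0}
    - {"offset": [0,0,0],"yaw": 0}
    - {"offset": [0,0,0],"yaw": 0}
  jaw: 0
  force: 50

```text
clock: 3.2
position: [0.6478, -0.1756, 0.293]
tcp_rot: [2.241, 2.201, 0.0]
contact_force: [-1.9, 1.4, 4.7]
gripper_width: 0.0233
grip_force: 49.8
```

```bash
python3 g.py
```

```text
3.2 [ 0.6478 -0.1756  0.293 ] [[0.018, 1.0, 0.0], [1.0, -0.018, -0.0], [-0.0, 0.0, -1.0]] [ 0.44  0.62 -0.37  1.57  0.25  1.   -0.02] [-1.9  1.4  4.7] 0.023260107179347518 49.775108098983765
to grip [-0.09 -0.03  0.  ] to mark [-0.04 -5.33  0.  ]
```

The grip is held, with an opening of 23 mm. I'll pull it 53 mm.

jog_arm:
  steps:
    - {"offset": [0,-0.7,0],"yaw": 0}
    - {"offset": [0,-1.5,0],"yaw": 0}
    - {"offset": [0,-2.3,0],"yaw": 0}
    - {"offset": [0,-3.1,0],"yaw": 0}
    - {"offset": [0,-3.9,0],"yaw": 0}
    - {"offset": [0,-4.6,0],"yaw": 0}
    - {"offset": [0,-5.1,0],"yaw": 0}
    - {"offset": [0,-5.3,0],"yaw": 0}
    - {"offset": [0,-5.3,0],"yaw": 0}
    - {"offset": [0,-5.3,0],"yaw": 0}

```text
clock: 4.2
position: [0.5956, -0.1745, 0.293]
tcp_rot: [2.24, 2.2, 0.004]
contact_force: [5.2, 0.9, 1.1]
gripper_width: 0.0234
grip_force: 50.6
```

```bash
python3 g.py; python3 - <<'E'
from h import *
s=robot.get_image("scene")[:,:,::-1]
cv2.imwrite("pics/c3.png",cv2.resize(s[165:345,150:390],(800,600),interpolation=2))
E
```

```text
4.2 [ 0.5956 -0.1745  0.293 ] [[0.018, 1.0, 0.003], [1.0, -0.018, 0.0], [0.0, 0.003, -1.0]] [ 0.48  0.55 -0.38  1.7   0.24  0.94 -0.01] [5.2 0.9 1.1] 0.023352524182613722 50.62835097312927
to grip [-0.11  5.19  0.02] to mark [-0.06 -0.11  0.  ]
```

View pics/c3.png

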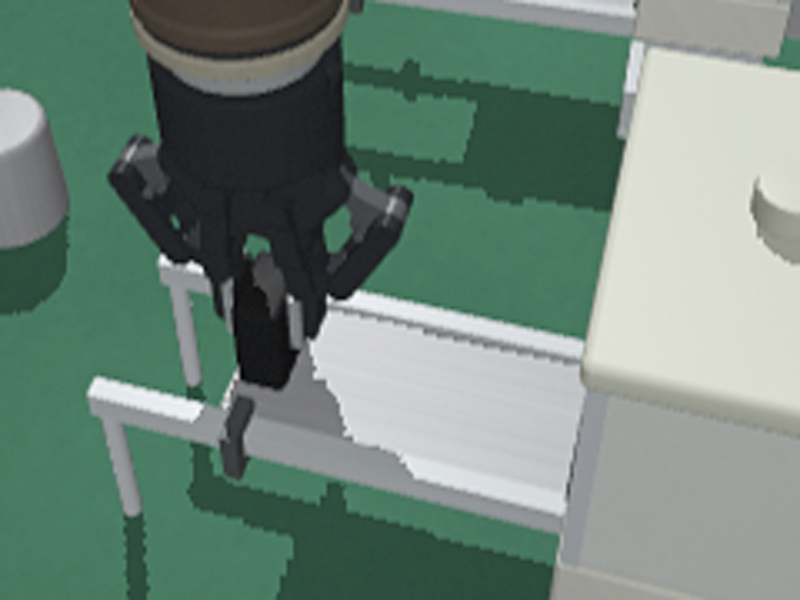

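The gate followed, and the grip (265,340) now stands between the lips (near lip at (238,430)). I'll open, rise, and check with the view clear.

jog_arm:
  steps:
    - {"offset": [0,0,0],"yaw": 0}
    - {"offset": [0,0,0],"yaw": 0}
    - {"offset": [0,0,0],"yaw": 0}
    - {"offset": [0,0,0],"yaw": 0}
    - {"offset": [0,0,0],"yaw": 0}
    - {"offset": [0,0,0],"yaw": 0}
    - {"offset": [0,0,0],"yaw": 0}
    - {"offset": [0,0,0],"yaw": 0}
  jaw: 1

```text
clock: 5.05
position: [0.5947, -0.1747, 0.2927]
tcp_rot: [2.241, 2.201, -0.0]
contact_force: [0.1, 0.0, -1.2]
gripper_width: 0.0854
grip_force: 0.0
```

jog_arm:
  steps:
    - {"offset": [0,0,-3],"yaw": 0}
    - {"offset": [0,0,-6],"yaw": 0}
    - {"offset": [0,0,-9],"yaw": 0}
    - {"offset": [0,0,-12],"yaw": 0}
    - {"offset": [-4,0,-12],"yaw": 0}
    - {"offset": [-8,0,-12],"yaw": 0}
    - {"offset": [-12,-3,-12],"yaw": 0}
    - {"offset": [-16,-7,-12],"yaw": 0}
    - {"offset": [-20,-10,-12],"yaw": 0}
    - {"offset": [-20,-10,-12],"yaw": 0}

```text
clock: 6.05
position: [0.486, -0.3793, 0.4125]
tcp_rot: [2.252, 2.19, -0.007]
contact_force: [-0.5, -0.7, -0.6]
gripper_width: 0.0853
grip_force: 0.0
```

```bash
python3 g.py; python3 - <<'E'
from h import *
t=robot.get_image("top")[:,:,::-1];s=robot.get_image("scene")[:,:,::-1]
cv2.imwrite("pics/c4.png",np.hstack([cv2.resize(t[105:235,280:370],None,fx=4.4,fy=4.4,interpolation=2)[:572,:396],cv2.resize(s[230:320,170:290],None,fx=3.3,fy=572/90,interpolation=2)[:572,:396]]))
E
```

```text
6.05 [ 0.486  -0.3793  0.4125] [[0.028, 1.0, -0.003], [1.0, -0.028, -0.003], [-0.004, -0.003, -1.0]] [ 0.83  0.42 -0.34  1.59  0.15  1.16  0.43] [-0.5 -0.7 -0.6] 0.08534280379251834 0.0
to grip [20.76 15.62 11.83] to mark [20.76 10.31 11.85]
```

View pics/c4.png

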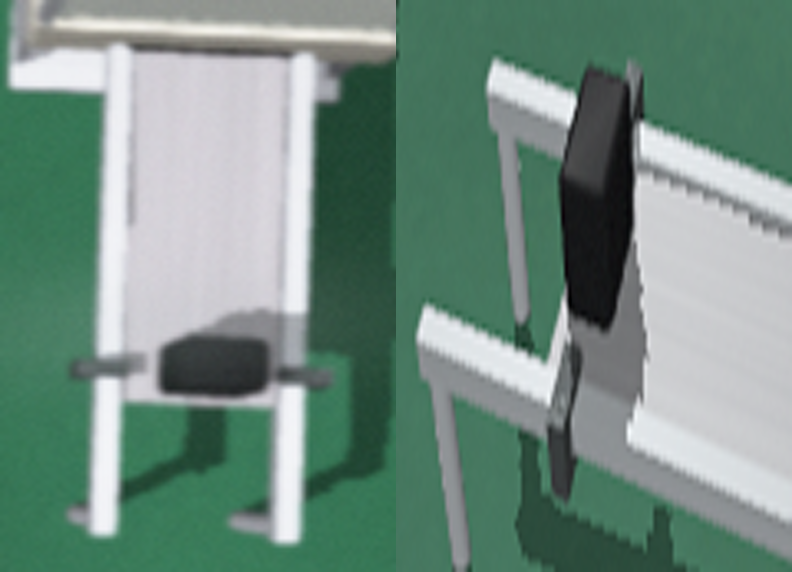

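In the top half the grip (about (214,365)) sits level with the lips at y≈368 and 378. It shifted about 120 crop px, or 51–53 mm against the 53 mm needed, so it is well inside 12 mm. The gripper is clear of everything, so I'm handing in.

```bash
python3 -c "
from cell import robot
print(robot.sign_off())"
```

```text
the job is handed in; nothing more can be done
None
```

The larger dispenser's gate is pulled out about 52 mm, with its grip level with the lips to within about 2 mm by the last top view; I let go, left the smaller gate untouched, and handed in at about 6 s (no verdict was returned).

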